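Close the roller pump and snap its cap on

TASK

Press the open pump's hinged cover down until it snaps past its catch and is fully shut, so that the steel stud stands up through the hole in the cover. Then fetch the loose stepped grey cap from the table (the tall one with a narrow round grip on a wide skirt), set it over the stud and press it straight down until it clicks and sits on its sprung seat, and keep pressing: finish while your gripper is still pushing the cap firmly down, so that the seat gives under it. Leave the other things on the table where they stand.

Things in the scene. Friction and masses are not known exactly. Their poses are not given: they have to be found in the camera images.
- pump: Roller pump, a pale box fixed to the table, 185 mm long (its x), 130 mm wide, 45 mm high, side walls up to 64 mm. Origin on the table under the stud's axis; x points to the hinge side, away from the robot, z up. At its front, 109 mm before the stud (x = -109 mm), a black post 56 mm wide and 80 mm high carries the spring roller that catches the cover's front edge.
- seat: Round aluminium flange, 39 mm across, round the foot of the stud: the cap's seat, sprung. Origin at the centre of its flat upper face, 80 mm above the table. It starts to give at 3 N and is 2.5 mm down at 10.5 N, then solid. Its z is the axis of the steel stud, which rises 19 mm above it: 21 mm thick, top 8 mm tapered to 13 mm. Three spring balls bulge from it to 29 mm across, centres 9 mm up.
- cover (a joint): Black cover, a plate 165 mm from hinge to front edge, 116 mm wide, 10 mm thick, with a 46 mm hole centred 75 mm from the hinge. Rad: 0 fully shut (level, top face 75 mm above the table), 0.8 tilted open, front edge up. Friction keeps it at any angle. At about 0.07 the front edge meets the spring catch; 7 to 10 N downwards near that edge snap it past, and the catch then holds it shut.
- cover_hinge (a point): Middle of the cover's hinge line, 75 mm behind the stud's axis (x of the pump), 65 mm above the table. The line runs along the pump's y. It turns with the cover. The underside of the plate starts at this line.
- cover_edge (a point): Middle of the upper rim of the cover's front edge: 167 mm from the hinge along the plate, on its outer (top) face 10 mm above the underside. It moves with the cover.
- cap: Snap cap, dark blue-grey plastic, 57 mm tall, 80 g, upright, open side down: skirt 44 mm across and 29 mm high, above it a round grip 28 mm across and 28 mm high, flat top. Origin at its centre, 28.5 mm above its underside, z up. Socket mouth 25 mm across, 24 mm deep. It meets the stud's balls with its underside 14 mm above the seat; 8 to 15 N pushes it over them, then it jumps home.
- low_knob: Bystander: flat round knob, 48 mm across and only 22 mm high, same grey plastic. Origin under its centre.
- pot: Bystander: clear specimen pot with a white lid, 48 mm across, 62 mm high. Origin under its centre.
- tape: Bystander: roll of white tape, 72 mm across, 19 mm high, lying flat. Origin under its centre.
- clamp: Bystander: white plastic line clamp, 96 mm long, 24 mm wide, 12 mm high, lying flat between the robot and the pump. Origin under its middle.

How it is judged:
On the way, in this order (a step that is already met when the one before it is completed fails the run):
1. the cover is shut past its catch (below 0.02 rad) while the cap is not yet on the stud (value of joint cover below 0.02 rad and horizontal distance between cap and seat above 0.06 m), for 0.2 s.
2. with the cover shut, the cap is carried over the stud, upright, above its seat (value of joint cover below 0.03 rad and horizontal distance between cap and seat below 0.01 m and z of cap in the frame of seat above 0.038 m and angle between cap's own z axis and vertical below 0.3 rad), for 0.04 s.
At the end, for the whole second after the job is handed in: Cover shut (below 0.03 rad); cap on the stud, centred within 3 mm, upright within 0.08 rad, underside within 2 mm of the seat and at most 2 mm above the seat's unpressed height; the gripper touches the cap and it presses on the seat with over 4 N, at rest (value of joint cover below 0.03 rad and horizontal distance between cap and seat below 0.003 m and z of cap in the frame of seat between 0.0265 and 0.0305 m and angle between the z axis of cap and the z axis of seat, either way round below 0.08 rad and angle between cap's own z axis and vertical below 0.2 rad and contact force between cap and seat above 4 N and contact force between any of the fingers, the arm and cap above 3 N and linear speed of cap below 0.02 m/s and z of cap in the frame of pump below 0.1105 m); the arm keeps its last pose, push and grip.
It fails at once if the low knob is displaced by more than 30 mm (distance of low_knob from where it was at the start of the episode above 0.03 m).
It fails at once if the pot is displaced by more than 30 mm (distance of pot from where it was at the start of the episode above 0.03 m).
It fails at once if the tape is displaced by more than 30 mm (distance of tape from where it was at the start of the episode above 0.03 m).
It fails at once if the clamp is displaced by more than 30 mm (distance of clamp from where it was at the start of the episode above 0.03 m).
It also fails if it takes over 53 s, if anything falls off the work surface, if the arm or the gripper's body presses on something with over 40 N, if the wrist force passes 120 N, or if a joint passes its speed limit or range.

ROBOT

A 6-joint arm with a two-finger parallel gripper is mounted at the origin on the work surface. World frame = base frame: x ahead of the robot, y to its left, z up, the work surface at z = 0. Lengths are in m, angles in rad, forces in N, time in s.
With the tool pointing down it reaches from about 0.325 to 0.9 m from the base axis. Payload 6.1 kg.
Tool frame: the origin (TCP) lies at the very end of the fingers, on their centre line; the grasp point (between the pads) lies 19 mm behind it; z points along the fingers, y is the line along which they close (so a half turn about z gives the same grasp; the last joint's range is limited). The gripper opens to 85 mm and grips with 20 to 120 N. Pads are 22 mm wide; open, the fingers measure 114 mm over their backs; the gripper's body (76 mm by 85 mm) begins 54 mm behind the grasp point. The pads swing forward as they close: fully open they stand 13 mm farther back than shut.
Start: joints at [-1.295, 0.22, 1.526, -0, 1.395, -0.126], TCP at [0.244, -0.575, 0.231] pointing down, gripper open.
Joint ranges: [-2.98, 2.98], [-0.91, 2.08], [0.09, 2.57], [-1.24, 4.39], [0.2, 2.65], [-2.68, 2.68]. Speed limits (rad/s): [2.57, 2.57, 3.01, 3.14, 3.14, 3.14].

INTERFACE

Orientations are given as a unit quaternion [x, y, z, w].
In Python, from rig import manip gives the robot as it stands. The module is installed in compiled form; this text tells all that it offers.
- The arm moves only by the tool servo_tool, never from a script. Its argument "targets" is a list of rows, each an object with "xyz": the shift along the tool's x, y, z in mm, a list of three; "twist": the turn about the tool's z in degrees. A call has exactly 5 rows; each row is the pose to reach, as a shift and turn from the pose commanded when the call began, along the tool's axes at that moment; what a row does not reach only later rows make up. A row lasts 1/8 s, in which the tool goes at most 62.5 mm and 10.7 degrees, less where a joint would pass 70% of its speed; a pose out of reach is approached as far as the arm can. A call with a gripper value outside its range is refused whole. "fingers" is the opening, from 0 (shut) to 1 (fully open), set as the call begins (left out, the last holds). The fingers move at their own pace and stop on an object; "squeeze" is the grip in N (left out, the last holds). Time passes only in rows, so rows that repeat a pose let the fingers close, or fill a call up. It gives the time, the measured TCP pose, the force, the opening and the grip force at its end, in the units of the state.
- manip.get_obs(): the state, without advancing time (a new reading comes with each control period).
- manip.get_image(name): name is "scene" or "top"; returns (picture, depth): 400x640x3 uint8, red, green, blue; 400x640 float32, m along the optical axis (not along the pixel's ray), 0 where there is no reading.
- manip.calibration(name): a dict with "fx", "fy", "cx", "cy" (pixels), "pose" (4x4, takes a point from camera to world coordinates). Camera axes: x right, y down, z forward; pixel columns grow to the right and rows downward; lengths in m; the calibration is good to about 2 mm. A picture is of the moment at which its call begins. calibration takes no time and is no camera call.
- manip.sign_off(): hands the job in; it is judged then, once.
The state is a dict: "t": time; "q": joint angles; "joint_velocities": joint speeds; "joint_torque": joint torques, N m; "ee_pos": TCP position; "tool_rot": TCP orientation; "wrist_force": force on the tool from outside, world axes, zero at the start; "ft_torque": the same for the moment, N m; "grip_width": finger opening in m; "grasp_force": force on a finger pad.
Only numpy, scipy, OpenCV 4.12 (cv2) and the standard library are available. Lean on these libraries where they do the work, as an engineer would, in place of code of your own. Each camera call takes 0.05 s, during which the arm holds its last target. There are 200 camera calls.

## Working session

There is one attempt and no reset: what is moved stays moved. The work goes in short steps, Python scripts to look and compute and a tool call to move; the robot and the scene stay as the last step left them, time stands still between calls to the robot, and variables do not carry over. Pictures are saved under pics/ and viewed, at most 10 in all, crops included, and the job is handed in when it is done.

Besides the shell and the picture viewer there is one more tool, called after "Call:" as name([rows], argument=value, ...), one row to a line, values as JSON. servo_tool: Moves the arm, as the interface text tells. Its arguments: {"type":"object","properties":{"targets":{"type":"array"},"fingers":{"type":"number"},"squeeze":{"type":"number"}},"required":["targets"]}

```bash
mkdir -p pics; cat > h.py <<'E'
import numpy as np, cv2
from rig import manip
def cloud(n):
    im,d=manip.get_image(n); c=manip.calibration(n)
    v,u=np.mgrid[:400,:640]
    P=np.stack([(u-c['cx'])/c['fx']*d,(v-c['cy'])/c['fy']*d,d,np.ones_like(d)],-1)@np.array(c['pose']).T
    return im,d,P[...,:3]
E
python3 - <<'E'
from h import *
o=manip.get_obs();print(o)
for n in("top","scene"):
    im,d,P=cloud(n);cv2.imwrite(f"pics/{n}0.png",im[...,::-1]);np.savez(f"{n}0.npz",im=im,d=d,P=P)
    print(manip.calibration(n))
E
```

```text
{'t': 0.0, 'q': array([-1.29509585e+00,  2.21239739e-01,  1.52763648e+00, -2.92449060e-05,
        1.39468126e+00, -1.26072974e-01]), 'joint_velocities': array([-0.00063643,  0.00156286, -0.00209404,  0.00049934, -0.00043621,
       -0.00186645]), 'joint_torque': array([-2.36301566e-04, -4.96902144e+01, -3.89394772e+01, -1.76329909e-04,
        1.11740016e-02,  3.96625580e-05]), 'ee_pos': array([ 0.24424196, -0.57463493,  0.23017738]), 'tool_rot': array([ 9.79889040e-01,  1.99540733e-01, -8.77829886e-05, -9.78589701e-04]), 'wrist_force': array([ 0.3573514 ,  1.29521305, -0.01933519]), 'ft_torque': array([-0.02141321,  0.01064876, -0.01212694]), 'grasp_force': 0.0, 'grip_width': 0.08525767606258662}
{'fx': 363.9992670937243, 'fy': 363.9992670937243, 'cx': 325.75097297431796, 'cy': 195.28770521623923, 'pose': array([[-0.00669161, -0.99271016,  0.12034018,  0.42613293],
       [-0.99995108,  0.00751949,  0.00642674,  0.006365  ],
       [-0.00728478, -0.12029128, -0.99271191,  0.78370878],
       [ 0.        ,  0.        ,  0.        ,  1.        ]])}
{'fx': 401.1906736725381, 'fy': 401.1906736725381, 'cx': 325.23781451666906, 'cy': 200.54049323510043, 'pose': array([[ 0.37445382,  0.53128959, -0.75994455,  1.2154001 ],
       [ 0.92707116, -0.23040794,  0.29572157, -0.25085183],
       [-0.01798346, -0.81525674, -0.57882039,  0.59524453],
       [ 0.        ,  0.        ,  0.        ,  1.        ]])}
```

View pics/top0.png

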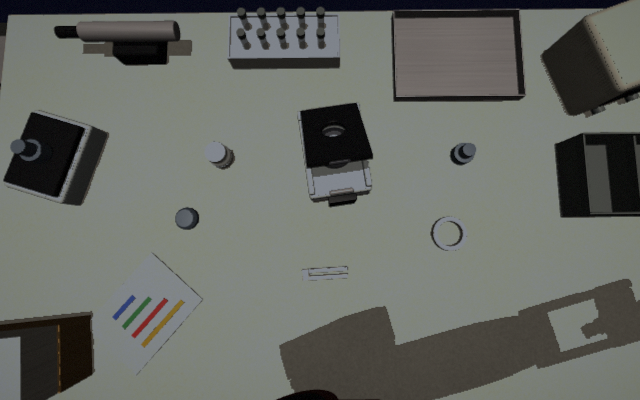

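View pics/scene0.png

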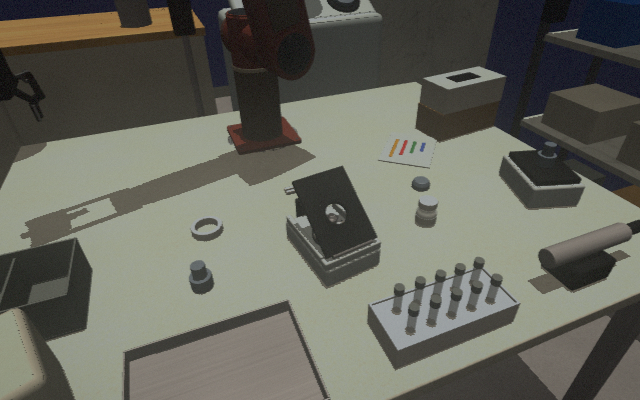

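Top view: the pump, its cover open, is at about (338,150). The cap is at (463,153), the pot (220,155), the low knob (187,218), the tape (450,233) and the clamp (325,272). The scene view agrees.

```bash
python3 - <<'E'
from h import *
for n,boxes in (("top",dict(pump=(290,380,95,210),cap=(445,485,135,172))),("scene",dict(pump=(275,390,160,280),cap=(180,220,255,297)))):
    f=np.load(n+"0.npz");P=f['P'];im=f['im'].astype(int);d=f['d']
    for k,(a,b,c,e) in boxes.items():
        p=P[c:e,a:b].reshape(-1,3);col=im[c:e,a:b].reshape(-1,3).mean(1);ok=d[c:e,a:b].ravel()>0
        p=p[ok];col=col[ok]
        if k=="cap":
            print(n,'table z',np.median(p[p[:,2]<.01,2]))
            for lo,hi in((.05,.065),(.033,.048),(.026,.031),(.008,.026)):
                m=(p[:,2]>lo)&(p[:,2]<hi);q=p[m]
                if m.sum()>3:
                    c2,r=cv2.minEnclosingCircle(q[:,:2].astype(np.float32)*1000);print(n,k,lo,m.sum(),q.mean(0).round(4),np.round(c2,1),round(r,1))
        else:
            w=p[(p[:,2]>.035)&(p[:,2]<.072)&(col>90)]
            print(n,'pale rect',cv2.minAreaRect((w[:,:2]*1000).astype(np.float32)),len(w))
            bl=p[(p[:,2]>.08)&(col<70)]
            # ransac plane
            rng=np.random.default_rng(0);best=None
            for _ in range(300):
                s=bl[rng.choice(len(bl),3,False)];nn=np.cross(s[1]-s[0],s[2]-s[0]);nn/=np.linalg.norm(nn)+1e-12
                i=abs((bl-s[0])@nn)<.003
                if best is None or i.sum()>best.sum():best=i
            q=bl[best];m=q.mean(0);nn=np.linalg.svd(q-m)[2][2];nn*=np.sign(nn[2])
            hy=np.cross(nn,[0,0,1]);hy/=np.linalg.norm(hy);dn=np.cross(nn,hy)
            if dn[2]>0:dn=-dn
            al=(q-m)@np.stack([hy,dn]).T
            print(n,'cover normal',nn,'angle',np.arccos(nn[2]),'yaw of down-dir',np.arctan2(dn[1],dn[0]),len(q),len(bl))
            r=cv2.minAreaRect((al*1000).astype(np.float32));print(r)
            bx=cv2.boxPoints(r)/1000
            for x in bx: print((m+x[0]*hy+x[1]*dn).round(4))
E
```

```text
top pale rect ((608.1698608398438, -6.0281219482421875), (180.70716857910156, 129.9486083984375), 7.993186950683594) 1375
top cover normal [0.58793315 0.08481942 0.80445029] angle 0.6360468375426447 yaw of down-dir 0.1432785578955712 3027 3360
((0.19753265380859375, 9.828384399414062), (159.9937744140625, 115.26009368896484), 89.60224914550781)
[0.5515 0.0438 0.1735]
[ 0.5673 -0.0704  0.174 ]
[ 0.6948 -0.0531  0.079 ]
[0.679  0.0611 0.0785]
top table z 0.000593545705624976
top cap 0.05 156 [ 0.6058 -0.2797  0.0568] [ 606.4 -280.7] 14.1
top cap 0.033 41 [ 0.6002 -0.2723  0.0401] [ 604.6 -279. ] 13.5
top cap 0.026 131 [ 0.6027 -0.2736  0.0291] [ 606.6 -280.3] 21.6
top cap 0.008 68 [ 0.5983 -0.2675  0.0171] [ 605.8 -279.8] 21.8
scene pale rect ((609.8974609375, -4.292022705078125), (184.28482055664062, 130.02244567871094), 7.6367902755737305) 812
scene cover normal [0.59225735 0.0830848  0.80145377] angle 0.641074228118129 yaw of down-dir 0.13937540757397754 3542 3752
((-2.6310691833496094, 0.478515625), (155.1527099609375, 116.14048767089844), 89.89646911621094)
[0.5553 0.046  0.1713]
[ 0.5712 -0.069   0.1714]
[ 0.6944 -0.052   0.0786]
[0.6785 0.063  0.0785]
scene table z 0.00012902166710082597
scene cap 0.05 153 [ 0.6101 -0.2795  0.0562] [ 607.7 -279.3] 14.6
scene cap 0.033 90 [ 0.6177 -0.2791  0.0406] [ 609.1 -279.5] 13.8
scene cap 0.026 154 [ 0.616  -0.2786  0.0288] [ 608.3 -278.9] 22.2
scene cap 0.008 158 [ 0.6238 -0.2791  0.017 ] [ 609.2 -279.4] 21.9
```

Call:
servo_tool([
  {"xyz": [50,-37,0],"twist": 5},
  {"xyz": [100,-74,0],"twist": 10},
  {"xyz": [150,-111,0],"twist": 15},
  {"xyz": [200,-148,0],"twist": 15},
  {"xyz": [250,-185,0],"twist": 15},
], fingers=0, squeeze=60)

```text
t: 0.72
ee_pos: [0.4027, -0.3052, 0.231]
tool_rot: [0.998, 0.07, -0.0, -0.0]
wrist_force: [1.0, -0.5, 0.2]
grip_width: -0.0001
grasp_force: 0.0
```

```bash
cat >> h.py <<'E'
from scipy.spatial.transform import Rotation as R
def to(w,yaw=None):
    o=manip.get_obs();r=R.from_quat(o['tool_rot']).as_matrix()
    s=(r.T@(np.array(w)-o['ee_pos'])*1000).round(1);a=np.arctan2(r[1,0],r[0,0])
    print('t',round(o['t'],2),'pos',o['ee_pos'].round(4),'shift',s,'toolyaw',a.round(3),'F',o['wrist_force'].round(1),'q6',o['q'][5].round(2), '' if yaw is None else ('twist',np.degrees(a-yaw).round(1)))
E
python3 -c "
from h import *;to([.5773,-.0101,.21],.139)"
```

```text
t 0.72 pos [ 0.4027 -0.3052  0.231 ] shift [ 214.  -267.9   21.1] toolyaw 0.14 F [ 1.  -0.5  0.2] q6 0.63 ('twist', np.float64(0.0))
```

Call:
servo_tool([
  {"xyz": [36,-45,0],"twist": 0},
  {"xyz": [72,-90,0],"twist": 0},
  {"xyz": [108,-135,0],"twist": 0},
  {"xyz": [144,-180,0],"twist": 0},
  {"xyz": [180,-225,0],"twist": 0},
])

```text
t: 1.35
ee_pos: [0.5495, -0.0574, 0.231]
tool_rot: [0.998, 0.07, -0.0, 0.0]
wrist_force: [1.0, 0.0, 0.4]
grip_width: 0.0
grasp_force: 0.0
```

Call:
servo_tool([
  {"xyz": [20,-25,5],"twist": 0},
  {"xyz": [34,-43,20],"twist": 0},
  {"xyz": [34,-43,30],"twist": 0},
  {"xyz": [34,-43,38],"twist": 0},
  {"xyz": [32,-43,45],"twist": 0},
])

```text
t: 1.98
ee_pos: [0.5743, -0.0132, 0.1859]
tool_rot: [0.998, 0.069, -0.0, 0.0]
wrist_force: [-0.7, 0.1, 0.3]
grip_width: 0.0001
grasp_force: 0.0
```

```bash
python3 -c "
from h import *;to([.5773,-.0101,.16],.139)"
```

```text
t 1.98 pos [ 0.5743 -0.0132  0.1859] shift [ 3.4 -2.6 25.8] toolyaw 0.139 F [-0.7  0.1  0.3] q6 1.27 ('twist', np.float64(-0.0))
```

Call:
servo_tool([
  {"xyz": [0,-2,18],"twist": 0},
  {"xyz": [-3,-2,28],"twist": 0},
  {"xyz": [-8,-2,38],"twist": 0},
  {"xyz": [-13,-2,48],"twist": 0},
  {"xyz": [-18,-2,58],"twist": 0},
])

```text
t: 2.6
ee_pos: [0.5563, -0.0128, 0.1278]
tool_rot: [0.998, 0.07, 0.0, 0.0]
wrist_force: [0.3, -1.2, 0.5]
grip_width: 0.0002
grasp_force: 0.2
```

Call:
servo_tool([
  {"xyz": [-3,0,8],"twist": 0},
  {"xyz": [-6,0,16],"twist": 0},
  {"xyz": [-8,0,24],"twist": 0},
  {"xyz": [-9,0,30],"twist": 0},
  {"xyz": [-10,0,36],"twist": 0},
])

```text
t: 3.22
ee_pos: [0.5467, -0.0142, 0.092]
tool_rot: [0.998, 0.07, 0.0, -0.0]
wrist_force: [-1.2, 0.4, -0.4]
grip_width: -0.0001
grasp_force: 0.2
```

```bash
python3 - <<'E'
from h import *
to([.612-.07*.9905,-.0053-.07*.137,.075],.139)
im,d,P=cloud("scene");cv2.imwrite("pics/s1.png",cv2.resize(im[120:300,240:420,::-1],None,fx=3,fy=3))
E
```

```text
t 3.23 pos [ 0.5467 -0.0142  0.092 ] shift [-4.1  0.1 17. ] toolyaw 0.14 F [-1.2  0.4 -0.4] q6 1.26 ('twist', np.float64(0.1))
```

View pics/s1.png

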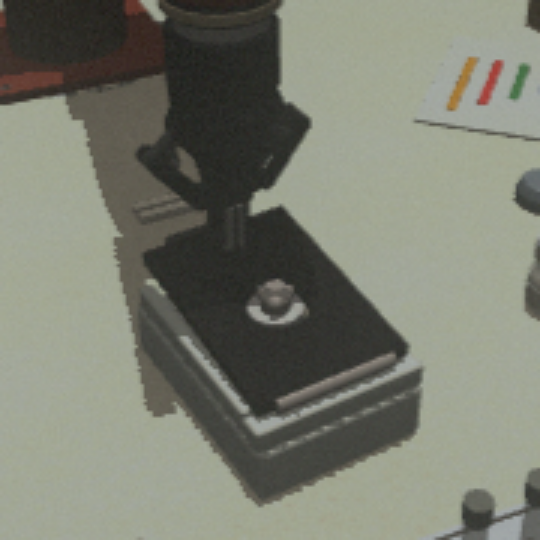

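The crop shows the cover nearly shut with the stud (crop 275,295) coming up through the hole. The closed fingers are on the plate near its front edge (crop 235,245). Next I press it past the catch.

Call:
servo_tool([
  {"xyz": [-4,0,4],"twist": 0},
  {"xyz": [-5,0,8],"twist": 0},
  {"xyz": [-5,0,11],"twist": 0},
  {"xyz": [-5,0,14],"twist": 0},
  {"xyz": [-5,0,17],"twist": 0},
])

```text
t: 3.9
ee_pos: [0.5418, -0.0149, 0.0753]
tool_rot: [0.998, 0.07, 0.0, 0.0]
wrist_force: [-0.7, -0.2, 0.2]
grip_width: 0.0002
grasp_force: 0.0
```

Call:
servo_tool([
  {"xyz": [0,0,1],"twist": 0},
  {"xyz": [0,0,2],"twist": 0},
  {"xyz": [0,0,2],"twist": 0},
  {"xyz": [0,0,2],"twist": 0},
  {"xyz": [0,0,2],"twist": 0},
])

```text
t: 4.53
ee_pos: [0.5419, -0.0149, 0.0747]
tool_rot: [0.998, 0.07, -0.0, 0.0]
wrist_force: [-6.3, -0.1, 12.3]
grip_width: -0.0
grasp_force: 6.3
```

Call:
servo_tool([
  {"xyz": [0,0,-40],"twist": 0},
  {"xyz": [5,40,-75],"twist": 0},
  {"xyz": [12,95,-80],"twist": 0},
  {"xyz": [18,150,-80],"twist": 0},
  {"xyz": [24,205,-80],"twist": 0},
], fingers=1)

```text
t: 5.15
ee_pos: [0.5945, -0.2161, 0.1533]
tool_rot: [0.998, 0.07, 0.0, 0.0]
wrist_force: [0.4, 0.2, 1.1]
grip_width: 0.0851
grasp_force: 0.0
```

Call:
servo_tool([
  {"xyz": [2,33,0],"twist": 0},
  {"xyz": [4,66,0],"twist": 0},
  {"xyz": [4,66,20],"twist": 0},
  {"xyz": [4,66,35],"twist": 0},
  {"xyz": [4,66,45],"twist": 0},
])

```text
t: 5.78
ee_pos: [0.6063, -0.2775, 0.1059]
tool_rot: [0.998, 0.07, -0.001, -0.001]
wrist_force: [0.7, -0.1, -0.1]
grip_width: 0.0855
grasp_force: 0.0
```

```bash
python3 - <<'E'
from h import *
to([.6073,-.2798,.033],.139)
for n in("top","scene"):
    im,d,P=cloud(n)
    dx=P[...,0]-.612;dy=P[...,1]+.0053
    rr=np.hypot(dx,dy)
    st=P[(rr<.02)&(P[...,2]>.093)&(P[...,2]<.105)&(d>0)]
    print(n,'stud',len(st),st.mean(0).round(4),cv2.minEnclosingCircle((st[:,:2]*1000).astype(np.float32)))
    tp=P[(rr<.02)&(P[...,2]>.0965)&(P[...,2]<.102)];print(' top',len(tp),tp.mean(0).round(4))
    # cover plane, front
    u=dx*.9905+dy*.137;v=-dx*.137+dy*.9905
    for a,b in((-.085,-.04),(.03,.065)):
        m=(u>a)&(u<b)&(abs(v)<.05)&(P[...,2]>.06);print(' cover z',a,np.median(P[m][:,2]).round(4))
    hz=(rr>.0235)&(rr<.05)
    m=(rr<.024)&(P[...,2]>.076)&(P[...,2]<.084);q=P[m];print(' flange',m.sum(),cv2.minEnclosingCircle((q[:,:2]*1000).astype(np.float32)))
cv2.imwrite("pics/s2.png",cv2.resize(im[160:320,140:400,::-1],None,fx=3,fy=3))
E
```

```text
t 5.78 pos [ 0.6063 -0.2775  0.1059] shift [ 0.9  2.6 72.9] toolyaw 0.141 F [ 0.7 -0.1 -0.1] q6 0.88 ('twist', np.float64(0.1))
top stud 98 [ 0.6124 -0.0055  0.0969] ((613.6040649414062, -5.012463092803955), 12.821355819702148)
 top 51 [ 0.6129 -0.0048  0.099 ]
 cover z -0.085 0.0752
 cover z 0.03 0.0754
 flange 194 ((611.5625, -5.640487194061279), 23.54469871520996)
scene stud 60 [ 0.617  -0.0047  0.0964] ((615.8843383789062, -6.0222697257995605), 12.922051429748535)
 top 27 [ 0.6152 -0.0045  0.0986]
 cover z -0.085 0.075
 cover z 0.03 0.0748
 flange 132 ((614.2938842773438, -6.568576335906982), 21.9426212310791)
```

View pics/s2.png

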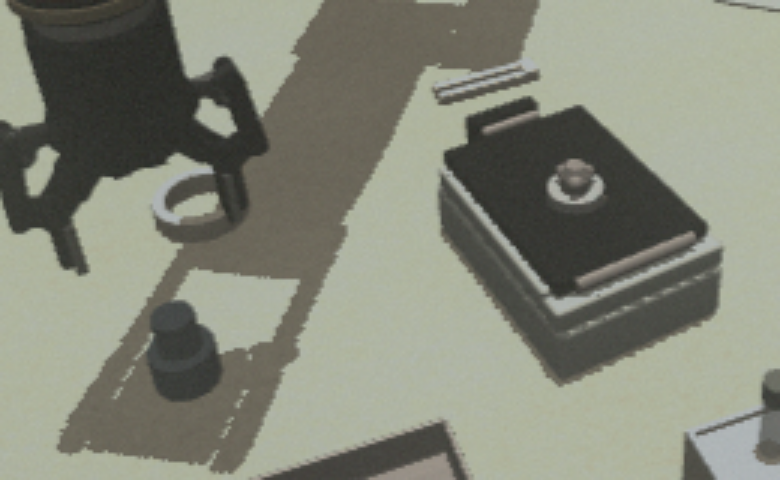

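The cover is level at 75 mm and held by the catch, with the stud up through it at crop (575,175). The open gripper hangs above the cap (crop 180,350). Next is the descent and the grip.

Call:
servo_tool([
  {"xyz": [1,1,20],"twist": 0},
  {"xyz": [1,2,40],"twist": 0},
  {"xyz": [1,2,56],"twist": 0},
  {"xyz": [1,2,68],"twist": 0},
  {"xyz": [1,2,73],"twist": 0},
])

```text
t: 6.5
ee_pos: [0.608, -0.2809, 0.0339]
tool_rot: [0.998, 0.07, -0.001, -0.0]
wrist_force: [0.1, -0.8, 0.3]
grip_width: 0.0857
grasp_force: 0.0
```

Call:
servo_tool([
  {"xyz": [0,0,0],"twist": 0},
  {"xyz": [0,0,0],"twist": 0},
  {"xyz": [0,0,0],"twist": 0},
  {"xyz": [0,0,0],"twist": 0},
  {"xyz": [0,0,0],"twist": 0},
], fingers=0, squeeze=80)

```text
t: 7.12
ee_pos: [0.6093, -0.2815, 0.0364]
tool_rot: [0.998, 0.07, 0.001, 0.001]
wrist_force: [0.2, 0.4, 5.1]
grip_width: 0.0253
grasp_force: 79.0
```

Call:
servo_tool([
  {"xyz": [0,0,-15],"twist": 0},
  {"xyz": [0,0,-40],"twist": 0},
  {"xyz": [0,0,-70],"twist": 0},
  {"xyz": [0,0,-100],"twist": 0},
  {"xyz": [0,0,-120],"twist": 0},
])

```text
t: 7.75
ee_pos: [0.6089, -0.2814, 0.1576]
tool_rot: [0.998, 0.07, 0.001, 0.001]
wrist_force: [-0.9, -0.5, -1.0]
grip_width: 0.0254
grasp_force: 78.6
```

```bash
python3 - <<'E'
from h import *
to([.6135,-.005,.153],.139)
E
```

```text
t 7.75 pos [ 0.6089 -0.2814  0.1576] shift [  43.1 -273.1    4.3] toolyaw 0.14 F [-0.9 -0.5 -1. ] q6 0.88 ('twist', np.float64(0.1))
```

```bash
python3 - <<'E'
from h import *
for n in("top","scene"):
    im,d,P=cloud(n)
    o=manip.get_obs()['ee_pos'];q=P-o
    m=(np.hypot(q[...,0],q[...,1])<.04)&(d>0)
    for lo,hi in((-.031,-.027),(-.024,-.009),(-.004,-.001)):
        k=m&(q[...,2]>lo)&(q[...,2]<hi);p=P[k]
        if k.sum()>5: print(n,lo,k.sum(),p.mean(0).round(4),cv2.minEnclosingCircle((p[:,:2]*1000).astype(np.float32)))
    if n=='scene':
        s=np.argwhere(m);a,b=s.min(0)-15,s.max(0)+15
        cv2.imwrite("pics/s3.png",cv2.resize(im[a[0]:b[0],a[1]:b[1],::-1],None,fx=5,fy=5)); print(a,b)
E
```

```text
top -0.031 20 [ 0.5951 -0.2672  0.131 ] ((602.6195068359375, -275.78515625), 20.540788650512695)
top -0.024 168 [ 0.5954 -0.2721  0.1466] ((606.218017578125, -280.6158447265625), 22.040691375732422)
top -0.004 7 [ 0.596  -0.2722  0.1579] ((596.7119140625, -269.91534423828125), 7.435218334197998)
scene -0.031 45 [ 0.6258 -0.2802  0.1296] ((614.6416015625, -279.7476806640625), 20.860942840576172)
scene -0.024 177 [ 0.6256 -0.2796  0.1424] ((611.1885375976562, -280.2577819824219), 21.50023078918457)
scene -0.004 18 [ 0.6186 -0.2778  0.1564] ((612.1469116210938, -279.38946533203125), 12.782572746276855)Traceback (most recent call last):
  File "<stdin>", line 11, in <module>
cv2.error: OpenCV(4.12.0) /io/opencv/modules/imgproc/src/resize.cpp:4208: error: (-215:Assertion failed) !ssize.empty() in function 'resize'
```

Call:
servo_tool([
  {"xyz": [8,-50,-12],"twist": 0},
  {"xyz": [16,-100,-12],"twist": 0},
  {"xyz": [24,-150,-12],"twist": 0},
  {"xyz": [32,-200,-12],"twist": 0},
  {"xyz": [38,-240,-12],"twist": 0},
])

```text
t: 8.48
ee_pos: [0.6116, -0.036, 0.1656]
tool_rot: [0.998, 0.07, -0.001, -0.0]
wrist_force: [0.6, 0.0, -1.3]
grip_width: 0.0253
grasp_force: 78.8
```

Call:
servo_tool([
  {"xyz": [4,-20,0],"twist": 0},
  {"xyz": [6,-32,0],"twist": 0},
  {"xyz": [6,-32,2],"twist": 0},
  {"xyz": [6,-32,5],"twist": 0},
  {"xyz": [6,-32,7],"twist": 0},
])

```text
t: 9.1
ee_pos: [0.614, -0.0068, 0.1598]
tool_rot: [0.998, 0.069, -0.0, 0.0]
wrist_force: [-0.5, 0.7, -0.9]
grip_width: 0.0256
grasp_force: 78.8
```

```bash
python3 - <<'E'
from h import *
to([.6149,-.0059,.153],.139)
for n in("top","scene"):
    im,d,P=cloud(n)
    o=manip.get_obs()['ee_pos'];q=P-o
    m=(np.hypot(q[...,0],q[...,1])<.04)&(d>0)
    for lo,hi in((-.024,-.009),):
        k=m&(q[...,2]>lo)&(q[...,2]<hi);p=P[k]
        if k.sum()>5: print(n,lo,k.sum(),p.mean(0).round(4),cv2.minEnclosingCircle((p[:,:2]*1000).astype(np.float32)))
    if n=='scene': cv2.imwrite("pics/s3.png",cv2.resize(im[130:260,270:400,::-1],None,fx=4,fy=4))
E
```

```text
t 9.1 pos [ 0.614  -0.0068  0.1598] shift [ 1.  -0.8  6.8] toolyaw 0.139 F [-0.5  0.7 -0.9] q6 1.29 ('twist', np.float64(-0.0))
top -0.024 43 [ 0.595  -0.0057  0.1447] ((605.863525390625, -5.9496073722839355), 20.825132369995117)
scene -0.024 146 [ 0.6277 -0.011   0.1437] ((615.4078979492188, -6.340930938720703), 22.045198440551758)
```

View pics/s3.png

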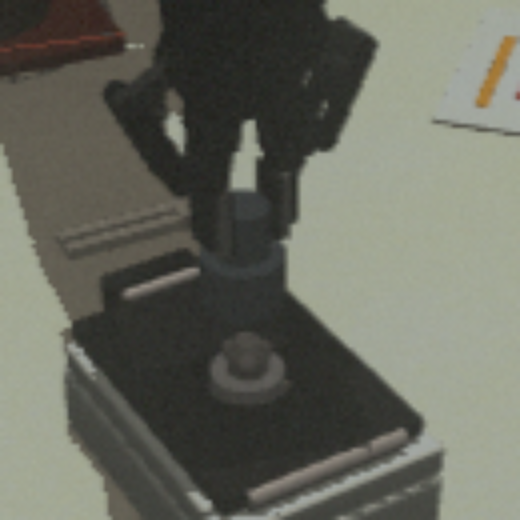

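The cap hangs upright (crop 243,260) straight above the stud (crop 247,350), and the offset measures about 1 mm. Lowering it now.

Call:
servo_tool([
  {"xyz": [0,-0.5,8],"twist": 0},
  {"xyz": [0,-0.5,15],"twist": 0},
  {"xyz": [0,-0.5,20],"twist": 0},
  {"xyz": [0,-0.5,24],"twist": 0},
  {"xyz": [0,-0.5,27],"twist": 0},
])

```text
t: 9.82
ee_pos: [0.6141, -0.0051, 0.133]
tool_rot: [0.998, 0.07, -0.0, -0.0]
wrist_force: [0.3, 0.6, -1.2]
grip_width: 0.0257
grasp_force: 78.8
```

Call:
servo_tool([
  {"xyz": [0,0,1.5],"twist": 0},
  {"xyz": [0,0,3],"twist": 0},
  {"xyz": [0,0,4.5],"twist": 0},
  {"xyz": [0,0,6],"twist": 0},
  {"xyz": [0,0,7],"twist": 0},
])

```text
t: 10.45
ee_pos: [0.6155, -0.0055, 0.1284]
tool_rot: [0.998, 0.07, 0.002, 0.0]
wrist_force: [-1.0, -0.3, 9.7]
grip_width: 0.0258
grasp_force: 79.8
```

Call:
servo_tool([
  {"xyz": [0.5,0,1],"twist": 0},
  {"xyz": [1,0,2],"twist": 0},
  {"xyz": [1,0,3],"twist": 0},
  {"xyz": [1,0,4],"twist": 0},
  {"xyz": [1,0,5],"twist": 0},
])

```text
t: 11.08
ee_pos: [0.6149, -0.0052, 0.1208]
tool_rot: [0.998, 0.07, -0.0, 0.0]
wrist_force: [0.7, -1.3, -2.5]
grip_width: 0.025
grasp_force: 79.0
```

Call:
servo_tool([
  {"xyz": [0,0,1],"twist": 0},
  {"xyz": [0,0,2],"twist": 0},
  {"xyz": [0,0,3],"twist": 0},
  {"xyz": [0,0,4],"twist": 0},
  {"xyz": [0,0,5],"twist": 0},
])

```text
t: 11.7
ee_pos: [0.615, -0.0047, 0.1165]
tool_rot: [0.998, 0.07, -0.0, -0.0]
wrist_force: [-0.9, -0.2, 1.4]
grip_width: 0.0256
grasp_force: 79.0
```

Call:
servo_tool([
  {"xyz": [0,0,1],"twist": 0},
  {"xyz": [0,0,2],"twist": 0},
  {"xyz": [0,0,3],"twist": 0},
  {"xyz": [0,0,4],"twist": 0},
  {"xyz": [0,0,4],"twist": 0},
])

```text
t: 12.32
ee_pos: [0.6153, -0.0047, 0.1139]
tool_rot: [0.998, 0.07, 0.0, -0.0]
wrist_force: [-4.2, 2.1, 8.8]
grip_width: 0.0255
grasp_force: 80.0
```

Call:
servo_tool([
  {"xyz": [-0.5,0,1],"twist": 0},
  {"xyz": [-0.5,0,1.5],"twist": 0},
  {"xyz": [-0.5,0,1.5],"twist": 0},
  {"xyz": [-0.5,0,1.5],"twist": 0},
  {"xyz": [-0.5,0,1.5],"twist": 0},
])

```text
t: 12.95
ee_pos: [0.6154, -0.0047, 0.1138]
tool_rot: [0.998, 0.07, 0.001, -0.0]
wrist_force: [-6.0, 2.1, 16.8]
grip_width: 0.0253
grasp_force: 80.6
```

```bash
python3 - <<'E'
from h import *
to([.6149,-.0059,.114],.139)
im,d,P=cloud("scene")
q=P-[.6145,-.005,0];r=np.hypot(q[...,0],q[...,1])
k=(r<.026)&(P[...,2]>.085)&(P[...,2]<.105);print(k.sum(),cv2.minEnclosingCircle((P[k][:,:2]*1000).astype(np.float32)))
k=(r<.013)&(P[...,2]>.125)&(P[...,2]<.142);print('top z',k.sum(),np.percentile(P[k][:,2],[50,90]))
cv2.imwrite("pics/s4.png",cv2.resize(im[130:260,270:400,::-1],None,fx=4,fy=4))
E
```

```text
t 12.95 pos [ 0.6154 -0.0047  0.1138] shift [-0.6  1.2 -0.2] toolyaw 0.14 F [-6.   2.1 16.8] q6 1.29 ('twist', np.float64(0.1))
161 ((619.8323364257812, -5.232733249664307), 20.474523544311523)
top z 67 [0.13403721 0.1352252 ]
```

View pics/s4.png

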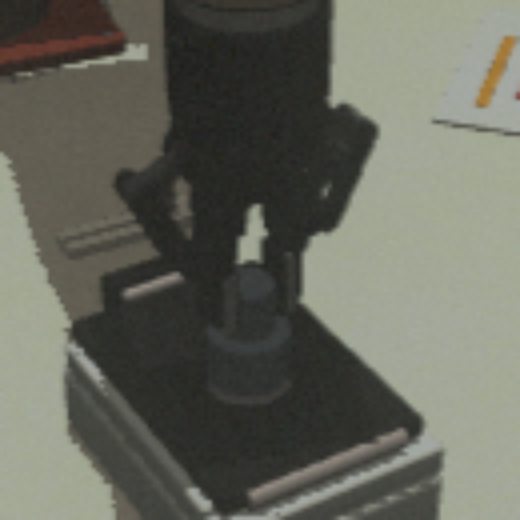

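The cap sits home on its seat (crop 248,360). Its top is at about 134.5 mm, so the seat is fully pressed, with 17 N on the wrist. Handing in.

```bash
python3 -c "
from rig import manip;print(manip.sign_off())"
```

```text
the job is handed in; nothing more can be done
None
```

The cover is shut past its catch, the cap is clicked onto the stud, and I handed the job in at about 13 s with the gripper still pressing the cap down at about 17 N. The sign-off gave no verdict.

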